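Tip the rubbing block onto its face and push it up to the stop

ROBOT

A 7-joint arm with a two-finger parallel gripper is mounted at the origin on a cart in front of the work surface, level with it; the furniture and walls round the work are solid. World frame = base frame: x ahead of the robot, y to its left, z up, the work surface at z = 0. Lengths are in m, angles in rad, forces in N, time in s.
With the tool pointing down it reaches from about 0.425 to 0.875 m from the base axis. Payload 4.7 kg.
Tool frame: the origin (TCP) lies midway between the tips of the shut fingers; the grasp point (between the pads) lies 19 mm behind it; z points along the fingers, y is the direction in which the jaws open and shut (so a half turn about z gives the same grasp; the last joint's range is limited). The gripper opens to 87 mm and grips with 3 to 60 N. Pads are 19 mm wide; open, the fingers measure 117 mm over their backs; the gripper's body (75 mm by 190 mm) begins 51 mm behind the grasp point.
Start: joints at [1.206, 0.321, -0.07, 1.45, 0.023, 1.371, -0.057], TCP at [0.24, -0.604, 0.223] pointing down, gripper open.
Joint ranges: [-2.86, 2.86], [-0.3, 2.09], [-1.38, 1.24], [0.06, 2.45], [-1.56, 4.7], [0.09, 2.05], [-2.69, 2.69]. Speed limits (rad/s): [2.57, 2.57, 3.14, 3.14, 3.14, 3.14, 3.14].

INTERFACE

Orientations are given as a rotation vector (axis times angle).
In Python, from bench import monitor, eyes, order gives the robot as it stands. The module is installed in compiled form; this text tells all that it offers.
- The arm moves only by the shell command python3 -m pendant 'ROWS' [FORCE]. ROWS is JSON, a list of rows, each a list of 3 entries, a list of its own where there are three numbers: the turn, a rotation vector about the tool's x, y, z in degrees, then the shift along the tool's x, y, z in m, then the gripper command: -1 is fully open, 1 is shut, values between are in proportion. In form: [[[rx, ry, rz], [tx, ty, tz], hand], ...]. A call has 1 to 8 rows; each row shifts and turns the commanded pose from where the row before left it, along the tool's axes as they then stand; what a row does not reach is not made up. A row lasts 1/8 s, in which the tool goes at most 62.5 mm and 10.7 degrees, less where a joint would pass 70% of its speed; a pose out of reach is approached as far as the arm can. A call is refused whole if a number of a shift passes 0.0625 or a number of a turn 10.7, either way. A call with a gripper value outside its range is refused whole. The fingers move at their own pace and stop on an object; FORCE is the grip in N (left out, the last holds). Time passes only in rows, so rows that do not move let the fingers close. It gives the time, the measured TCP pose, the force and the opening at its end, in the units of the state.
- monitor.get_state(): the state, without advancing time (a new reading comes with each control period).
- eyes.get_image(name): name is "side" or "top"; returns a dict with "color" (384x512x3 uint8, red, green, blue), "range_z" (384x512 float32, m along the optical axis (not along the pixel's ray), 0 where there is no reading), "fx", "fy", "cx", "cy" (pixels), "world_to_cam" (4x4, takes a point from world to camera coordinates). Camera axes: x right, y up, looking along -z (the intrinsics and any distortion apply to the point x, -y, -z); pixel columns grow to the right and rows downward; lengths in m; the calibration is good to about 2 mm. A picture is of the moment at which its call begins.
- order.close_job(): hands the job in, once; it reports no verdict.
The state is a dict: "time": time; "joint_positions": joint angles; "qd": joint speeds; "joint_torque": joint torques, N m; "position": TCP position; "tool_rot": TCP orientation; "ft_force": force on the tool from outside, world axes, zero at the start; "torque": the same for the moment, N m; "grip_width": opening from 0.0 (shut) to 1.0 (fully open).
Only numpy, scipy, OpenCV 4.12 (cv2) and the standard library are available. Lean on these libraries where they do the work, as an engineer would, in place of code of your own. Each camera call takes 0.05 s, during which the arm holds its last target.

TASK

The rubbing block has been left standing on its end on the wooden stop board. Push it over with the fingers so that it lies on its grey abrasive face, then push it along the board until its end sits flush against the stop. Only push: never pick the block up, and leave the small parts and the spanner lying round the board where they are.

Things in the scene. Friction and masses are not known exactly. Their poses are not given: they have to be found in the camera images.
- rubbing_block: Grey rubbing block with red cover, loose box 50x90x34 mm (its x,y,z), 0.1-0.25 kg. Origin: centre of the grey 50x90 face; z points from it to the cover, y along the 90. Starts on a 50x34 end, 90 tall, y vertical, origin 45 above the deck, grey face turned to the stop within 25 deg. Pushed high on the cover it tips over the grey face's lower edge and lies z up, 15-50 mm short of the stop.
- stop_board: Wooden board, fixed: pale deck 200x140x12 mm with a darker strip, the stop, across one end. Origin: centre of its underside, on the bench top; x points along the 200 mm to the stop, z up. Deck surface at z=12 mm. Stop: 20 mm thick, 140 long, top at z=38; its inner face, which the block's end must meet, is at x=+80. A block lying flush has its origin at about x=+35, z=12.
- coupler: Bystander: steel air coupler, 25 x 60 x 25 mm, loose on the bench left of the board; origin at the centre of its underside.
- brass_fitting: Bystander: brass hose fitting, 21 x 52 x 18 mm, loose on the bench behind the board; origin at the centre of its underside.
- hex_bolt: Bystander: steel hexagon bolt with nut, 21 x 68 x 21 mm, loose on the bench left of the board, nearer the robot; origin at the centre of its underside.
- tape_roll: Bystander: roll of black tape, 64 mm across, 20 mm high, loose, lying flat behind the board; origin at the centre of its underside.
- spanner: Bystander: small steel spanner, 26 x 172 x 7 mm, loose, lying flat left of the board and behind it; origin at the centre of its underside.
Things that resemble listed ones, but are neither listed nor needed, are in the scene too. Several things have the shape of the rubbing_block; the one meant has the colours described above.

How it is judged:
On the way, in this order (a step that is already met when the one before it is completed fails the run):
1. the block has been tipped over and lies on its grey face on the deck (angle between rubbing_block's own z axis and vertical below 0.12 rad and z of rubbing_block in the frame of stop_board below 0.02 m), for 0.2 s.
2. the block's end has been pushed flush against the stop (all of step 1 and x of rubbing_block in the frame of stop_board between 0.03 and 0.042 m and y of rubbing_block in the frame of stop_board between -0.055 and 0.055 m and angle between the y axis of rubbing_block and the x axis of stop_board, either way round below 0.1 rad), for 0.2 s.
At the end, for the whole second after the job is handed in: The block lies at rest on its grey face on the deck (within 7 degrees of flat), its end within about 5 mm of the stop's inner face and square to it within 0.10 rad, no more than 55 mm to either side of the board's middle line (all of step 2 and linear speed of rubbing_block below 0.01 m/s); the robot touches nothing.
It fails at once if the block is lifted or carried (raised more than about 15 mm above where tipping or sliding puts it) ((angle between rubbing_block's own z axis and vertical below 0.35 rad and z of rubbing_block in the frame of stop_board above 0.043 m) or (angle between rubbing_block's own z axis and vertical below 0.8 rad and z of rubbing_block in the frame of stop_board above 0.06 m) or z of rubbing_block in the frame of stop_board above 0.075 m).
It fails at once if a small part or the spanner beside the board is moved by more than 20 mm (distance of any of coupler, tape_roll, brass_fitting, hex_bolt, spanner from where it was at the start of the episode above 0.02 m).
It also fails if it takes over 64 s, if anything falls off the work surface, if the arm or the gripper's body presses on something with over 40 N, if the wrist force passes 120 N, or if a joint passes its speed limit or range.

## Working session

There is one attempt and no reset: what is moved stays moved. The work goes in short steps, Python scripts to look and compute and a shell command to move; the robot and the scene stay as the last step left them, time stands still between calls to the robot, and variables do not carry over. Pictures are saved under pics/ and viewed, and the job is handed in when it is done.

```bash
mkdir -p pics; cat > h.py <<'E'
import numpy as np,cv2
from bench import monitor,eyes,order
def cloud(im):
    z=im["range_z"].astype(float);v,u=np.mgrid[:z.shape[0],:z.shape[1]]
    X=(u-im["cx"])/im["fx"]*z;Y=(v-im["cy"])/im["fy"]*z
    P=np.stack([X,-Y,-z,np.ones_like(z)],-1)
    W=P@np.linalg.inv(np.array(im["world_to_cam"])).T
    W=W[...,:3];W[z==0]=np.nan
    return W
def save(im,n): cv2.imwrite("pics/"+n+".png",cv2.cvtColor(im["color"],cv2.COLOR_RGB2BGR))
E
python3 - <<'E'
from h import *
np.set_printoptions(precision=4,suppress=True)
s=monitor.get_state();print({k:np.round(v,3) for k,v in s.items()})
for n in("top","side"):
    im=eyes.get_image(n);save(im,n+"0");np.save(n+"0.npy",im,allow_pickle=True)
    print(n,im.keys(),im["fx"],im["world_to_cam"])
E
```

```text
{'time': np.float64(0.0), 'joint_positions': array([ 1.206,  0.322, -0.07 ,  1.452,  0.023,  1.371, -0.057]), 'qd': array([ 0.001, -0.   ,  0.001, -0.   ,  0.001, -0.002,  0.   ]), 'joint_torque': array([  0.   , -49.129,  -0.404, -31.252,  -0.064,   0.044,   0.   ]), 'position': array([ 0.24 , -0.603,  0.221]), 'tool_rot': array([-3.084, -0.591,  0.001]), 'ft_force': array([0.187, 0.139, 0.06 ]), 'torque': array([-0.064,  0.004, -0.003]), 'grip_width': np.float64(1.0)}
top dict_keys(['color', 'range_z', 'fx', 'fy', 'cx', 'cy', 'world_to_cam']) 421.6379384491733 [[-0.0025 -1.      0.0081  0.0072]
 [ 0.9858 -0.0011  0.1678 -0.5425]
 [-0.1678  0.0084  0.9858 -0.8334]
 [ 0.      0.      0.      1.    ]]
side dict_keys(['color', 'range_z', 'fx', 'fy', 'cx', 'cy', 'world_to_cam']) 432.3197728486947 [[-0.5513  0.8342  0.0104  0.267 ]
 [-0.4005 -0.2756  0.8739  0.137 ]
 [ 0.7318  0.4776  0.4861 -1.3111]
 [ 0.      0.      0.      1.    ]]
```

View pics/top0.png

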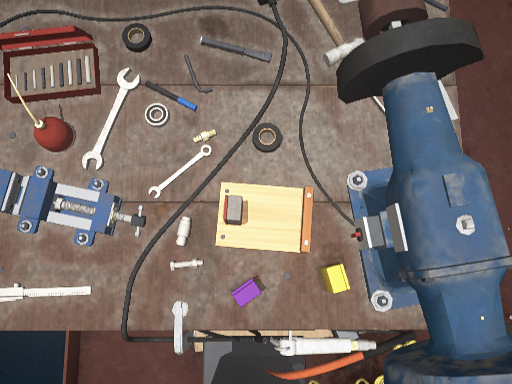

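View pics/side0.png

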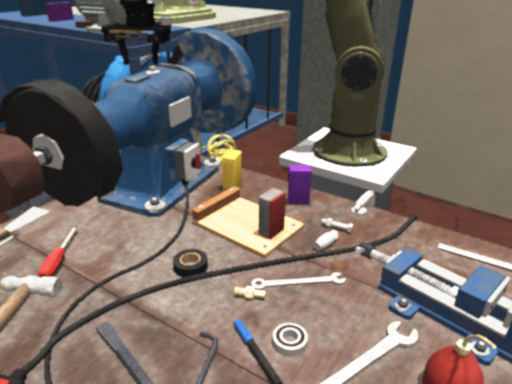

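Candidates for the block are the grey/red block on the board (top 233,209; side 272,213), the purple block (top 246,291; side 299,184) and the yellow block (top 335,278; side 231,169). I choose the grey/red one standing on the board and will check it in a crop while measuring.

```bash
python3 - <<'E'
from h import *
np.set_printoptions(precision=4,suppress=True)
T=np.load("top0.npy",allow_pickle=True).item();S=np.load("side0.npy",allow_pickle=True).item()
a=cv2.resize(T["color"][170:310,130:360],None,fx=3.4,fy=3.4,interpolation=cv2.INTER_CUBIC)[:, :780]
cv2.imwrite("pics/ctop.png",a[...,::-1])
a=cv2.resize(S["color"][150:270,180:330],None,fx=5,fy=5,interpolation=cv2.INTER_CUBIC)
cv2.imwrite("pics/cside.png",a[...,::-1])
W=cloud(T);V=cloud(S)
def rect(m,W,n):
    P=W[m];P=P[~np.isnan(P).any(1)];r=cv2.minAreaRect((P[:,:2]*1000).astype(np.float32));print(n,len(P),r,"z",np.median(P[:,2]));print(cv2.boxPoints(r)) 
def conn(m,uv):
    n,l=cv2.connectedComponents(m.astype(np.uint8));return l==l[uv[1],uv[0]]
print(W[208,233],W[215,275],W[220,307],W[245,307],W[190,307])
rect(conn((W[...,2]>0.08)&(W[...,2]<0.12),(233,204)),W,"blocktop")
rect(conn((abs(W[...,2]-.012)<.006),(275,215)),W,"deck")
rect(conn((abs(W[...,2]-.038)<.006),(307,220)),W,"stop")
for n,(u,v) in dict(coupler=(184,231),bolt=(187,265),brass=(204,135),tape=(266,137),spanA=(208,151),spanB=(155,190),mid=(180,170),purple=(246,291),yellow=(335,272),wrench=(180,325),grn=(362,234),cable=(340,218)).items(): print(n,W[v,u])
# side block: grey & red faces
m=np.zeros(V.shape[:2],bool);m[180:245,250:295]=1
m&=(V[...,2]>.02)
c=S["color"].astype(int);red=m&(c[...,0]>c[...,1]*2);
for n,mm in(("red",red),("grey",m&~red)):
    P=V[mm];P=P[~np.isnan(P).any(1)];print(n,len(P),P.min(0),P.max(0),P.mean(0))
E
```

```text
[0.5192 0.0467 0.103 ] [ 0.5177 -0.0401  0.0131] [ 0.5039 -0.1058  0.0357] [ 0.4514 -0.104   0.0398] [ 0.5678 -0.1072  0.0365]
blocktop 462 ((520.4110107421875, 48.08004379272461), (34.03848648071289, 50.1721305847168), 85.39373016357422) z 0.10160197636214374
[[494.0392  33.1304]
 [544.0493  29.1012]
 [546.7828  63.0297]
 [496.7727  67.0589]]
deck 4845 ((514.5492553710938, -6.302833557128906), (180.59603881835938, 140.2689666748047), 85.30895233154297) z 0.011948966737177713
[[ 437.2649  -90.5626]
 [ 577.064  -102.0342]
 [ 591.8336   77.9569]
 [ 452.0345   89.4285]]
stop 637 ((505.97991943359375, -105.67774200439453), (20.669260025024414, 138.69007873535156), 85.18136596679688) z 0.03773620200708838
[[ 436.0118 -110.1507]
 [ 574.2117 -121.801 ]
 [ 575.948  -101.2048]
 [ 437.7481  -89.5545]]
coupler [0.4822 0.1527 0.0256]
bolt [0.4116 0.146  0.0164]
brass [0.6955 0.1151 0.018 ]
tape [ 0.6958 -0.0224  0.0033]
spanA [ 0.6643  0.1076 -0.0005]
spanB [0.5741 0.2213 0.0063]
mid [0.619  0.1679 0.0062]
purple [0.3608 0.0215 0.0888]
yellow [ 0.3962 -0.1499  0.0902]
wrench [0.2911 0.1559 0.0263]
grn [ 0.4683 -0.202   0.1029]
cable [ 0.5127 -0.183  -0.0004]
red 577 [0.3745 0.0124 0.0201] [0.5476 0.0679 0.1042] [0.503  0.0574 0.0614]
grey 683 [ 0.3621 -0.0039  0.02  ] [0.5478 0.0681 0.1052] [0.5275 0.046  0.0708]
```

```bash
ls pics
```

```text
cside.png
ctop.png
side0.png
top0.png
```

View pics/cside.png

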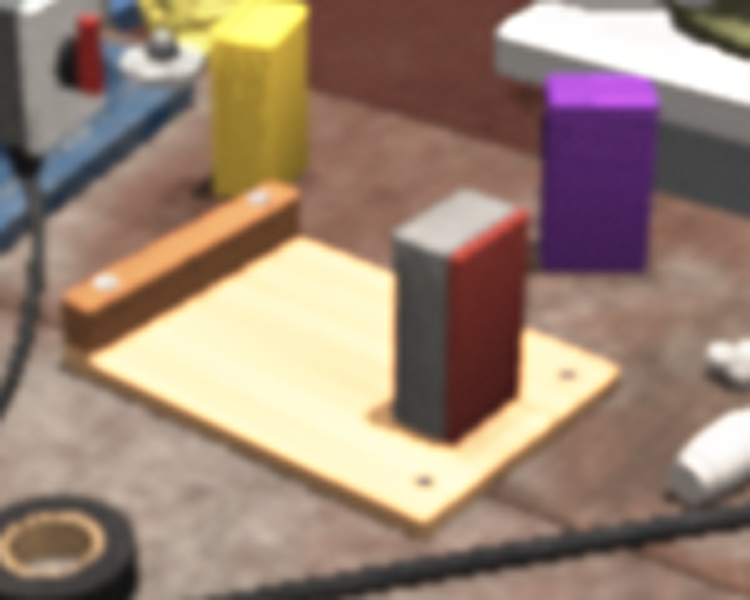

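View pics/ctop.png

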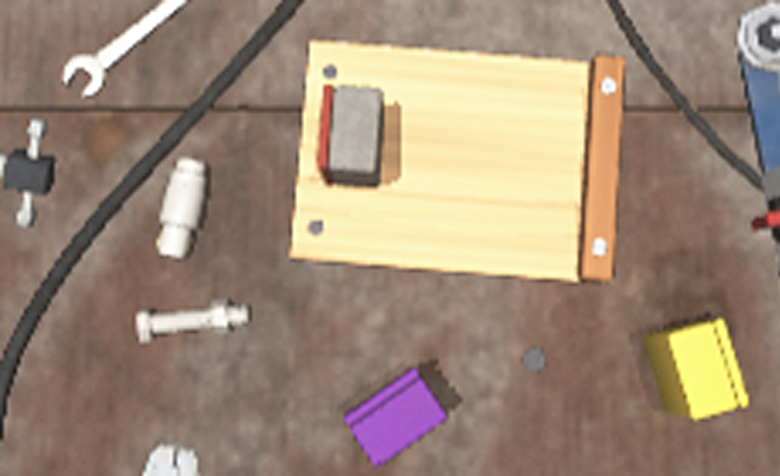

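The crop confirms it: the grey/red block stands at x≈0.520, y≈0.048, with its red cover facing +y, away from the stop, and it is square to the board within about 1°. Next I check the heights along the travel path.

```bash
python3 - <<'E'
from h import *
T=np.load("top0.npy",allow_pickle=True).item();S=np.load("side0.npy",allow_pickle=True).item()
P=np.concatenate([cloud(T).reshape(-1,3),cloud(S).reshape(-1,3)]);P=P[~np.isnan(P).any(1)]
print("rows x, cols y; max z in cm")
ys=np.arange(-.7,.31,.05);print("      "+" ".join("%4d"%round(y*100) for y in ys))
for x in np.arange(.1,.9,.05):
    o=[]
    for y in ys:
        m=(abs(P[:,0]-x)<.025)&(abs(P[:,1]-y)<.025);o.append("%4d"%round(P[m,2].max()*100) if m.sum()>2 else "   .")
    print("%.2f"%x," ".join(o))
im=S["color"];cv2.imwrite("pics/s2.png",im[:, :,::-1])
E
```

```text
rows x, cols y; max z in cm
       -70  -65  -60  -55  -50  -45  -40  -35  -30  -25  -20  -15  -10   -5    0    5   10   15   20   25   30
0.10    .    .    .    .  -72  -72   -7  -34  -72  -72  -64    0    1   28   29    4    2    0  -63  -72  -72
0.15    .  -72  -72   33  -72  -72    0    3    2  -23  -22    0    0    0    0    0    0    0  -63  -72  -72
0.20    .   31   40   40   34  -34   34   35   35   33   28   -5   -3   -3  -19  -71  -71  -71  -71  -73  -73
0.25   34   40   40   40   34   30   34   35   34   33   28   -4   -3   -1  -13  -11   -9    3   -5    1    1
0.30   33   34   40    .    .   12   34   34   27   21    0    0    0    0    1    1    1    3    1    1    2
0.35    .    .    .    .    .    .   25   27   27   26    9    9    1    0    9    9    0    3    0    2    1
0.40    .    .    .    .    .    .   28   29   29   28    2    9    0    1    9    9    2    2    2    2    1
0.45    .    .    .    .    .    .   27   28   30   28   13    0    4    2    2    2    2    3    2    3    0
0.50    .    .    .    .    .    .    .   28   29   28   23    2    4    2    2   11    2    3    2    5    6
0.55    .    .    .    .    .    .    .   28   28   28   24    2    4    2    2   11    2    2    1    6    6
0.60    .    .    .    .    .    .    0   26   27   26    4    1    4    2    2    2    2    2    1    1    1
0.65    .    .    .    .    .    0    0   23   27   26    0    0    1    2    2    2    2    1    0    0    0
0.70    .    .    .    .    .    0    0   22   26   29   31   28    1    2    2    2    2    2    2    2    1
0.75    .    .    .    .    .    1   26   31   33   33   32   29    1    1    2    1    1    2    2    2    1
0.80    .    .    .    .    .    2    2   31   32   33   20    1    1    2    2    0    1    2    2    2    1
0.85    .    .    .    .    .    0    2    2   26   26   26    3    1    2    1    1    0    1    0    1    2
```

```bash
python3 -m pendant '[[[0,0,0],[0,0,-0.05],0],[[0,0,0],[0,0,-0.05],0],[[0,0,0],[0,0,-0.05],0],[[0,0,0],[0,0,-0.05],-0.4],[[0,0,0],[0,0,-0.03],-0.4],[[0,0,0],[0,0,0],-0.4]]' 10; python3 -c "
from h import *
s=monitor.get_state();print(s)"
```

```text
time: 0.85
position: [0.2407, -0.6045, 0.4551]
tool_rot: [3.081, 0.591, 0.002]
ft_force: [-0.4, 0.1, 0.3]
grip_width: 0.701
{'time': 0.85, 'joint_positions': array([ 1.19024333,  0.33393914, -0.05977914,  0.97615112,  0.02032861,
        1.82743859, -0.05293305]), 'qd': array([ 0.00231556,  0.01769955, -0.00037587,  0.08309898,  0.00095473,
       -0.02604275, -0.00109473]), 'joint_torque': array([-1.63746555e-02, -4.99569798e+01, -2.00381787e-01, -3.18629622e+01,
       -6.27440074e-02,  2.15363530e-01,  1.36637955e-03]), 'position': array([ 0.24067994, -0.60450645,  0.45507216]), 'tool_rot': array([3.08103025e+00, 5.90712183e-01, 1.63391612e-03]), 'ft_force': array([-0.35106412,  0.1271959 ,  0.28825378]), 'torque': array([0.01572917, 0.01317644, 0.00562806]), 'grip_width': 0.700919065745693}
```

```bash
python3 -m pendant '[[[0,0,-10.6],[0,0,0],0.54],[[0,0,-10.6],[0,0,0],0.54],[[0,0,-10.6],[0,0,0],0.54],[[0,0,-10.6],[0,0,0],0.54],[[0,0,-10.6],[0,0,0],0.54],[[0,0,-10.6],[0,0,0],0.54],[[0,0,0],[0.03,0.03,0],0.54],[[0,0,0],[0.04,0.03,0],0.54]]' 10; python3 -m pendant '[[[0,0,0],[0.05,0.03,0],0.54],[[0,0,0],[0.05,0.03,0],0.54],[[0,0,0],[0.05,0.02,0],0.54],[[0,0,0],[0.05,0.02,0],0.54],[[0,0,0],[0.05,0.01,0],0.54],[[0,0,0],[0.05,0,0],0.54]]'
```

```text
time: 1.85
position: [0.3057, -0.5388, 0.4495]
tool_rot: [-2.31, -2.123, -0.001]
ft_force: [1.5, -0.1, -0.3]
grip_width: 0.231
time: 2.6
position: [0.4403, -0.2469, 0.4502]
tool_rot: [-2.307, -2.128, 0.001]
ft_force: [1.1, 0.1, 0.6]
grip_width: 0.23
```

```bash
python3 -m pendant '[[[0,0,0],[0.05,0.01,0],0.54],[[0,0,0],[0.05,0.01,0],0.54],[[0,0,0],[0.05,0.01,0],0.54],[[0,0,0],[0.05,0.01,0],0.54],[[0,0,0],[0.05,0.01,0.05],0.54],[[0,0,0],[0.05,0.005,0.05],0.54],[[0,0,0],[0.05,0,0.05],0.54],[[0,0,0],[0.01,0,0.05],0.54]]'; python3 -m pendant '[[[0,0,0],[0,0,0.05],0.54],[[0,0,0],[0,0,0.03],0.54],[[0,0,0],[0,0,0],0.54]]'
```

```text
time: 3.6
position: [0.5196, 0.0915, 0.2678]
tool_rot: [-2.303, -2.135, 0.0]
ft_force: [0.5, -0.2, 0.3]
grip_width: 0.231
time: 3.98
position: [0.5181, 0.0869, 0.1868]
tool_rot: [-2.307, -2.126, 0.009]
ft_force: [0.2, -0.3, 1.3]
grip_width: 0.228
```

```bash
cat > b.py <<'E'
from h import *
def bf(p):
    p=np.array(p)-np.array([.5135,-.016,0]);ex=np.array([-.0825,-.9966,0]);ey=np.array([.9966,-.0825,0]);return np.array([p@ex,p@ey,p[2]])
E
cat > st.py <<'E'
from b import *
from scipy.spatial.transform import Rotation as R
import sys
s=monitor.get_state();r=R.from_rotvec(s["tool_rot"]).as_matrix()
print("t %.2f"%s["time"],"board",bf(s["position"]).round(4),"toolx yaw",np.degrees(np.arctan2(r[1,0],r[0,0])).round(2),"F",np.round(s["ft_force"],1))
if len(sys.argv)>1:
    for n in("top","side"): save(eyes.get_image(n),n+sys.argv[1])
E
python3 st.py 1
```

```text
t 3.98 board [-0.1029 -0.0039  0.1868] toolx yaw 85.33 F [ 0.2 -0.3  1.3]
```

```bash
python3 -m pendant '[[[0,0,0],[0.022,0.0055,0],0.54],[[0,0,0],[0,0,0],0.54],[[0,0,0],[0,0,0.05],0.54],[[0,0,0],[0,0,0.05],0.54],[[0,0,0],[0,0,0.005],0.54],[[0,0,0],[0,0,0],0.54]]'; python3 st.py 2
```

```text
time: 4.82
position: [0.5294, 0.1088, 0.0871]
tool_rot: [2.31, 2.127, 0.002]
ft_force: [0.2, 0.3, 0.4]
grip_width: 0.231
t 4.83 board [-0.1257  0.0055  0.0871] toolx yaw 85.28 F [0.2 0.3 0.4]
```

View pics/side2.png

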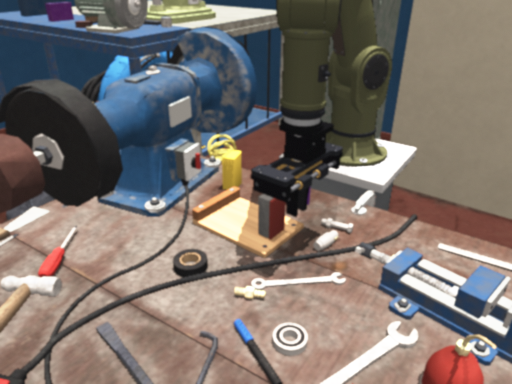

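```bash
python3 -m pendant '[[[0,0,0],[-0.015,-0.002,0.002],0.54],[[0,0,0],[-0.015,-0.002,0],0.54],[[0,0,0],[-0.01,0,0],0.54],[[0,0,0],[-0.008,0,0],0.54],[[0,0,0],[0,0,0],0.54]]'; python3 st.py 3
```

```text
time: 5.55
position: [0.5204, 0.0603, 0.0835]
tool_rot: [2.312, 2.127, -0.001]
ft_force: [0.0, -0.1, 0.5]
grip_width: 0.232
t 5.55 board [-0.0766  0.0006  0.0835] toolx yaw 85.22 F [ 0.  -0.1  0.5]
```

View pics/side3.png

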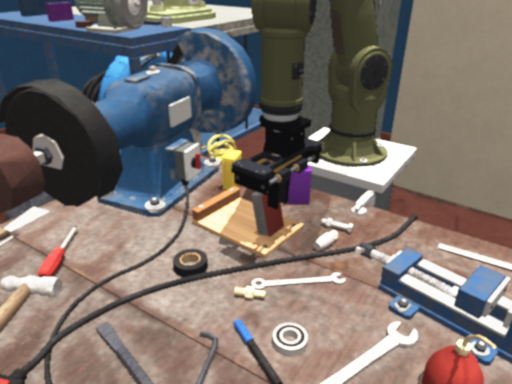

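The block at (267,214) is now leaning towards the stop. I'll keep pushing gently.

```bash
python3 -m pendant '[[[0,0,0],[-0.006,0.001,0],0.54],[[0,0,0],[-0.006,0,0],0.54],[[0,0,0],[-0.006,0,0],0.54],[[0,0,0],[-0.006,0,0],0.54],[[0,0,0],[0,0,0],0.54],[[0,0,0],[0,0,0],0.54]]'; python3 st.py 4
```

```text
time: 6.4
position: [0.5195, 0.0375, 0.0835]
tool_rot: [-2.311, -2.128, -0.0]
ft_force: [0.0, 0.6, -0.3]
grip_width: 0.227
t 6.40 board [-0.0538  0.0015  0.0835] toolx yaw 85.3 F [ 0.   0.6 -0.3]
```

View pics/side4.png

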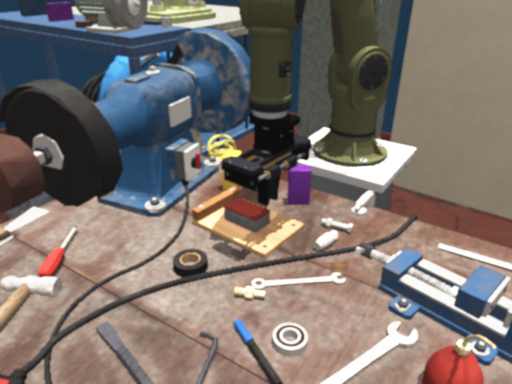

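The block lies flat with its red cover up at (248,212). I'll move back and measure it.

```bash
python3 -m pendant '[[[0,0,0],[0.02,0,-0.01],0.54],[[0,0,0],[0.03,0,0],0.54],[[0,0,0],[0,0,0],0.54]]'; cat > blk.py <<'E'
from b import *
import sys
for n in("top","side"):
    im=eyes.get_image(n);save(im,n+sys.argv[1]);W=cloud(im)
    B=(W-np.array([.5135,-.016,0]))
    bx=B[...,0]*-.0825+B[...,1]*-.9966;by=B[...,0]*.9966-B[...,1]*.0825
    m=(abs(bx)<.095)&(abs(by)<.065)&(abs(W[...,2]-.046)<.006)
    c=im["color"].astype(int);m&=(c[...,0]>c[...,1]*1.6)&(c[...,0]>c[...,2]*1.6)
    k,l,st,_=cv2.connectedComponentsWithStats(m.astype(np.uint8))
    if k<2: print(n,"none");continue
    m=l==1+st[1:,4].argmax()
    P=np.stack([bx[m],by[m]],1)*1000;r=cv2.minAreaRect(P.astype(np.float32));print(n,m.sum(),r,"x",P[:,0].min().round(1),P[:,0].max().round(1),"z",np.median(W[m][:,2]).round(4))
E
python3 blk.py 5; python3 st.py
```

```text
time: 6.88
position: [0.5237, 0.0921, 0.0946]
tool_rot: [-2.304, -2.135, -0.004]
ft_force: [-0.2, -0.4, 0.6]
grip_width: 0.23
top 945 ((2.1994781494140625, 2.1712512969970703), (88.4842300415039, 49.19589614868164), 0.22189390659332275) x -42.1 46.5 z 0.0459
side 553 ((0.6210174560546875, 1.7339839935302734), (90.68376922607422, 52.02433395385742), 0.22543145716190338) x -44.8 46.0 z 0.0465
t 6.97 board [-0.1048  0.0015  0.0939] toolx yaw 85.42 F [-0.4 -0.8  0.5]
```

View pics/top5.png

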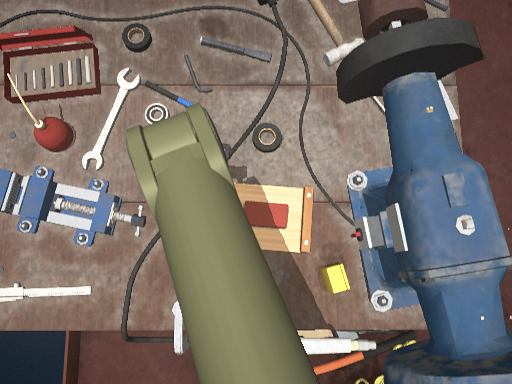

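```bash
python3 -m pendant '[[[0,0,0],[0,0,0.04],0.54],[[0,0,0],[0,0,0.026],0.54],[[0,0,0],[0,0,0],0.54],[[0,0,0],[-0.02,0,0],0.54],[[0,0,0],[-0.02,0,0],0.54],[[0,0,0],[-0.012,0,0],0.54],[[0,0,0],[-0.01,0,0],0.54],[[0,0,0],[0,0,0],0.54]]'; python3 st.py; python3 blk.py 6
```

```text
time: 7.98
position: [0.5187, 0.0247, 0.0279]
tool_rot: [2.311, 2.127, -0.0]
ft_force: [-0.2, 0.8, 0.7]
grip_width: 0.227
t 7.97 board [-0.041   0.0018  0.0279] toolx yaw 85.24 F [-0.2  0.8  0.7]
top 2 ((58.112606048583984, 24.548799514770508), (1.8395254611968994, 0.0), 99.11070251464844) x 58.0 58.3 z 0.0455
side 83 ((12.359149932861328, 23.07903289794922), (92.42393493652344, 13.804559707641602), 5.179227828979492) x -33.9 58.6 z 0.0452
```

```bash
python3 -m pendant '[[[0,0,0],[-0.006,0,0],0.54],[[0,0,0],[-0.006,0,0],0.54],[[0,0,0],[-0.005,0,0],0.54],[[0,0,0],[-0.002,0,0],0.54],[[0,0,0],[0,0,0],0.54]]'; python3 st.py;python3 -m pendant '[[[0,0,0],[-0.0015,0,0],0.54],[[0,0,0],[0,0,0],0.54]]';python3 -m pendant '[[[0,0,0],[-0.0015,0,0],0.54],[[0,0,0],[0,0,0],0.54]]'
```

```text
time: 8.7
position: [0.5168, 0.0059, 0.0274]
tool_rot: [2.311, 2.128, -0.001]
ft_force: [1.2, 0.3, -0.3]
grip_width: 0.227
t 8.70 board [-0.0221  0.0015  0.0274] toolx yaw 85.28 F [ 1.2  0.3 -0.3]
time: 8.95
position: [0.5166, 0.0049, 0.0274]
tool_rot: [-2.311, -2.129, 0.001]
ft_force: [-0.3, 0.8, -0.7]
grip_width: 0.23
time: 9.2
position: [0.5165, 0.0042, 0.0274]
tool_rot: [-2.31, -2.129, -0.001]
ft_force: [-0.1, 3.2, -0.1]
grip_width: 0.226
```

```bash
python3 -m pendant '[[[0,0,0],[-0.0015,0,0],0.54],[[0,0,0],[0,0,0],0.54]]';python3 -m pendant '[[[0,0,0],[-0.001,0,0],0.54],[[0,0,0],[0,0,0],0.54]]'; python3 st.py
```

```text
time: 9.45
position: [0.5165, 0.0041, 0.0275]
tool_rot: [-2.308, -2.129, -0.003]
ft_force: [-0.8, 6.0, 0.6]
grip_width: 0.229
time: 9.7
position: [0.5165, 0.0041, 0.0275]
tool_rot: [-2.307, -2.129, -0.004]
ft_force: [0.1, 8.1, -0.8]
grip_width: 0.229
t 9.70 board [-0.0203  0.0013  0.0275] toolx yaw 85.4 F [ 0.1  8.1 -0.8]
```

The tool stays put while the force climbs to 8 N, so the block is against the stop. I'll retreat and check.

```bash
python3 -m pendant '[[[0,0,0],[0.01,0,0],0.54],[[0,0,0],[0.03,0,0],0.54],[[0,0,0],[0.03,0,0],0.54],[[0,0,0],[0,0,-0.05],0.54],[[0,0,0],[0,0,-0.05],0.54],[[0,0,0],[0,0,-0.03],0.54],[[0,0,0],[0,0,0],0.54]]'; python3 st.py; python3 blk.py 7; python3 - <<'E'
from h import *
a=cv2.imread("pics/side7.png")[150:270,180:330];cv2.imwrite("pics/s7c.png",cv2.resize(a,None,fx=5,fy=5,interpolation=cv2.INTER_CUBIC))
E
```

```text
time: 10.58
position: [0.5242, 0.0703, 0.1602]
tool_rot: [2.308, 2.124, 0.004]
ft_force: [-0.5, -0.1, 0.1]
grip_width: 0.233
t 10.57 board [-0.0869  0.0035  0.1602] toolx yaw 85.26 F [-0.5 -0.1  0.1]
top 962 ((35.19245147705078, 1.842233657836914), (89.48309326171875, 48.9646110534668), 0.07565461099147797) x -9.6 79.9 z 0.046
side 519 ((34.15489959716797, 2.370241165161133), (51.8380012512207, 89.957275390625), 89.45246887207031) x -11.0 79.2 z 0.0466
```

View pics/s7c.png

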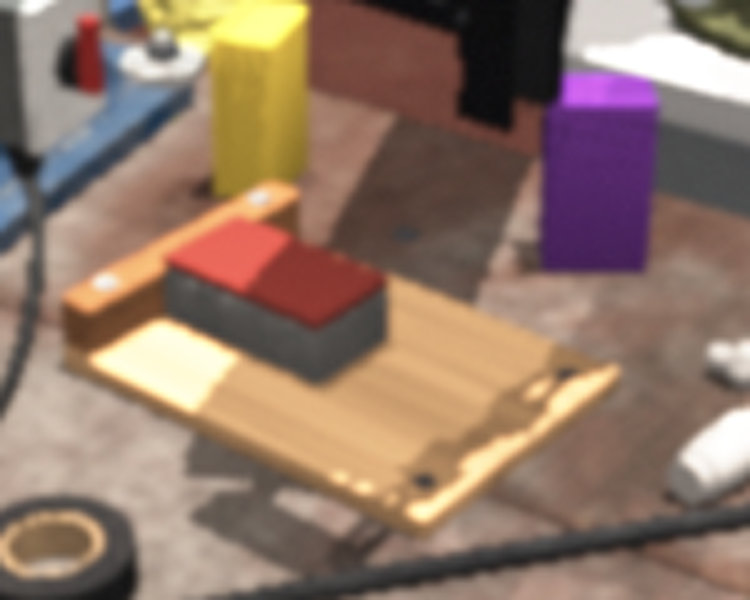

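View pics/top7.png

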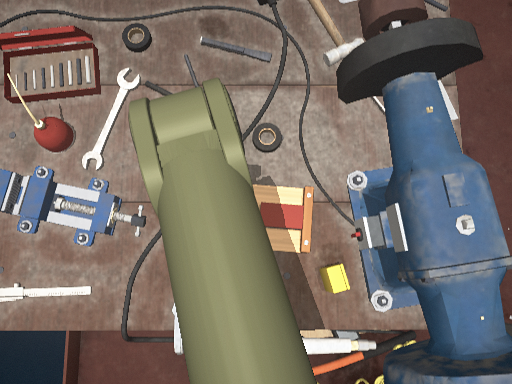

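The block lies cover up, flush against the stop (top view 285,217), and the fingers are well clear. In the side view the small parts are where they started. I'm handing the job in.

```bash
python3 -c "
from bench import order
print(order.close_job())"
```

```text
the job is handed in; nothing more can be done
None
```

I tipped the grey/red block over with the part-open fingers, pushed it along the board to the stop, and handed the job in at about 10.7 s.

- **Position:** After I backed the arm off, the top camera put the block's origin at x = 35.2 mm, y = 1.8 mm in the board frame. The side camera gave 34.2 mm and 2.4 mm. Both fall inside the 30–42 mm window.
- **Squareness and lie:** The block was square to the stop within about 0.6° and lay flat with the cover up, top at 46 mm.
- **Contact:** At the stop the force rose to about 8 N while the tool stayed put. Before hand-in the fingers were clear at 160 mm height.
- **Small parts and spanner:** I saw none of them move, but I did not measure their positions again. The arm hid some of them from the top camera.

No check failed, and the two cameras differed by only about 1 mm.

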